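Bring a sample tube into focus under the reading lens

TASK

Inspect the brass sample tube: lay it lengthwise in the two V-blocks, midway between their ends, so that it sits level in both notches, and let go of it. Then pick up the reading lens by its handle and hold it level and still over the middle of the tube, with the middle of the rim's thickness at the height of the surface gauge's pointer, which marks where this lens is in focus. Do not knock the pointer or push the other things on the bench about, and finish while still holding the lens there in the gripper; it is not put down.

Things in the scene. Friction and masses are not known exactly. Their poses are not given: they have to be found in the camera images.
- tube: the brass sample tube, a plain round bar-like tube 16 mm in diameter and 96 mm long, about 90 g, lying on the worktop at the start (it can roll). Origin at its centre, on its axis; its y axis runs along the tube.
- v_blocks: inspection fixture, fixed: dark steel base plate 66 x 118 x 10 mm with two steel V-blocks, each 44 mm wide (x), 25 mm long (y), tops 40 mm above the bench, each with a 90 degree notch 24 mm wide, 12 mm deep, running along y. Blocks centred 32.5 mm either side of the middle along y; between them a 40 mm open gap where fingers can straddle the tube. Origin: centre of the underside.
- v_seat (a point): the point, 39.3 mm above the bench, where the tube's centre lies when it is seated midway in the two notches; axes as v_blocks (y along the notches, z up). The top of the seated tube is at 47 mm.
- gauge: surface gauge, fixed beside one end of the V-blocks: dark steel base 62 x 52 mm, 24 mm high; at its middle an upright steel post 10 mm thick, 155 mm high. A clamp on the post (20 x 24 x 18 mm, thumbscrew reaching 27 mm to +x) carries a level round pointer 5 mm thick that reaches along +y toward the V-blocks. Origin: centre of the underside.
- pointer_tip (a point): sharp tip of the gauge's pointer, 80 mm from the post along the gauge's +y, 60 to 90 mm from the middle of the V-blocks seen from above. Its height (100 to 140 mm above the bench, different each time) marks the focal height. Only a friction clamp (about 6 N) holds it on the post: it shifts if knocked.
- lens: reading lens, about 90 g, lying flat on the bench at the start: aluminium rim 72 mm across, 14 mm thick, glass inside; straight flat-sided black handle 18 mm wide, 14 mm thick along its -x axis, from 49 to 143 mm from the lens centre. Origin: centre of the rim's underside; z up, square to the glass. Its weight centres about 51 mm from the lens centre toward the handle.
- lens_center (a point): the centre of the lens, at the middle of the rim's thickness (7 mm above its underside).
- lens_grip (a point): a point in the handle at mid thickness, 80 mm from the lens's centre toward the handle's end, good for gripping across the 18 mm width.
- tamper: bystander: steel tamper standing on its foot, 23 mm wide, 83 mm high; origin at its underside.
- soft_brush: bystander: thin brush 121 mm long, 9 mm thick, lying on the bench; origin under its middle.
- timer: bystander: white lab timer 62 x 62 x 22 mm; origin at its underside.
- marker: bystander: marker pen 138 mm long, 13 mm thick, lying on a notepad at the front of the bench; origin under its middle.

How it is judged:
By the outcome, as a careful person would: the job done as asked, in the order asked, and still so for the second after the job is handed in, while the arm keeps its last pose, push and grip.
It also fails if it takes over 72 s, if anything falls off the work surface, if the arm or the gripper's body presses on something with over 40 N, if the wrist force passes 120 N, or if a joint passes its speed limit or range.

ROBOT

A 6-joint arm with a two-finger parallel gripper is mounted at the origin on a cart in front of the work surface, level with it; the furniture and walls round the work are solid. World frame = base frame: x ahead of the robot, y to its left, z up, the work surface at z = 0. Lengths are in m, angles in rad, forces in N, time in s.
With the tool pointing down it reaches from about 0.25 to 0.775 m from the base axis. Payload 4 kg.
Tool frame: the origin (TCP) lies midway between the tips of the shut fingers; the grasp point (between the pads) lies 19 mm behind it; z points along the fingers, y is the line along which they close (so a half turn about z gives the same grasp; the last joint's range is limited). The gripper opens to 94 mm and grips with 3 to 60 N. Pads are 16 mm wide; open, the fingers measure 119 mm over their backs; the gripper's body (75 mm by 177 mm) begins 78 mm behind the grasp point.
Start: joints at [-1.416, 0.087, 1.371, -0, 1.684, -0.103], TCP at [0.14, -0.532, 0.206] pointing down, gripper open.
Joint ranges: [-3.1, 3.1], [-0.76, 2.03], [0.27, 2.55], [-1.08, 4.22], [0.17, 2.65], [-2.57, 2.57]. Speed limits (rad/s): [2.79, 2.79, 3.14, 3.14, 3.14, 3.14].

INTERFACE

Orientations are given as a unit quaternion [x, y, z, w].
In Python, from station import ctrl gives the robot as it stands.
- The arm moves only by the tool shift_gripper, called after "Request:" as name(argument=value, ...) on one line, values as JSON. Schema: {"type":"object","properties":{"plan":{"type":"string"},"clamp_n":{"type":"number"},"only":{"type":"string"},"quiet":{"type":"boolean"},"lines":{"type":"string"}},"required":["plan"],"additionalProperties":false}. plan is a string of 1 to 8 rows, one to a line, with the numbers parted by spaces; each row has 5 numbers: the opening from 0.0 (shut) to 1.0 (fully open), then dx, dy, dz in m, then a turn about the tool's z in rad; each row shifts and turns the commanded pose from where the row before left it, along the tool's axes as they then stand; what a row does not reach is not made up. A row lasts 1/8 s, in which the tool goes at most 0.0625 m and 0.188 rad, less where a joint would pass 70% of its speed; a pose out of reach is approached as far as the arm can. The fingers move at their own pace and stop on an object; clamp_n is the grip in N (left out, the last holds). Time passes only in rows, so rows that do not move let the fingers close. The tool returns the time, the measured TCP pose, the force, the opening and the grip force at its end. only (a regular expression) keeps the lines of the reply that match it, lines (a string "A,B") keeps lines A to B, and quiet returns only ok. Input that does not fit is refused with a message, and nothing moves.
- ctrl.get_obs(): the state, without advancing time (a new reading comes with each control period).
- ctrl.get_image(name): name is "scene" or "top" or "wrist"; returns (picture, depth): 400x640x3 uint8, blue, green, red; 400x640 float32, m along the optical axis (not along the pixel's ray), 0 where there is no reading.
- ctrl.camera_params(name): a dict with "fx", "fy", "cx", "cy" (pixels), "rvec" (rotation vector, rad) and "tvec" (3), from world to camera coordinates, as OpenCV has them. Camera axes: x right, y down, z forward; pixel columns grow to the right and rows downward; lengths in m; the calibration is good to about 2 mm. The wrist camera is an equidistant fisheye: a pixel r from the principal point sees the ray r / f radians off the axis. A picture is of the moment at which its call begins: read the wrist's pose just before it. camera_params takes no time and is no camera call; for the wrist camera it gives the pose at the moment of the call.
- ctrl.hand_in(): hands the job in; it is judged then, once.
The state is a dict: "t": time; "joint_positions": joint angles; "joint_velocities": joint speeds; "joint_torque": joint torques, N m; "position": TCP position; "orientation": TCP orientation; "force": force on the tool from outside, world axes, zero at the start; "torque": the same for the moment, N m; "gripper_width": opening from 0.0 (shut) to 1.0 (fully open); "grip_force": force on a finger pad.
Only numpy, scipy, OpenCV 4.12 (cv2) and the standard library are available. Lean on these libraries where they do the work, as an engineer would, in place of code of your own. Each camera call takes 0.05 s, during which the arm holds its last target. There are 200 camera calls.

## Working session

There is one attempt and no reset: what is moved stays moved. The work goes in short steps, Python scripts to look and compute and a tool call to move; the robot and the scene stay as the last step left them, time stands still between calls to the robot, and variables do not carry over. Pictures are saved under pics/ and viewed, at most 10 in all, crops included, and the job is handed in when it is done.

```bash
ls; mkdir -p pics
```

Run:
```python
from station import ctrl
import cv2,numpy as np
for n in("top","scene"):
    im,d=ctrl.get_image(n); cv2.imwrite(f"pics/{n}0.png",im); np.save(f"pics/{n}0.npy",d)
    p=ctrl.camera_params(n); print(n,{k:np.round(v,4).tolist() for k,v in p.items()})
    R=cv2.Rodrigues(np.array(p["rvec"],float))[0]; print(-R.T@np.array(p["tvec"]).ravel())
o=ctrl.get_obs();print(o)
```

```text
pics
station.py
top {'fx': 393.7581, 'fy': 393.7581, 'cx': 314.6779, 'cy': 196.3973, 'rvec': [2.2117, -2.1493, 0.0812], 'tvec': [-0.0917, 0.5884, 0.9898]}
[ 0.51273874 -0.07881087  1.0321165 ]
scene {'fx': 384.3592, 'fy': 384.3592, 'cx': 312.3609, 'cy': 199.1146, 'rvec': [0.5149, -2.6016, 1.2781], 'tvec': [0.4947, 0.2408, 0.8264]}
[0.24071023 0.65683816 0.70449022]
{'t': 0.1, 'joint_positions': array([-1.41608942e+00,  8.78927835e-02,  1.37210126e+00, -3.52967202e-05,
        1.68359205e+00, -1.03098307e-01]), 'joint_velocities': array([-1.12587438e-03, -6.35912937e-04, -2.99785642e-03,  7.80481771e-05,
        1.17035597e-03,  3.83925178e-04]), 'joint_torque': array([ 1.93838889e-03, -3.41253412e+01, -3.03301942e+01,  7.20129465e-02,
        3.04069463e-02, -9.11176926e-05]), 'position': array([ 0.14013529, -0.53133652,  0.20441578]), 'orientation': array([ 9.91703317e-01,  1.28543913e-01, -4.32492051e-05, -9.95937869e-04]), 'force': array([-0.01376922, -0.01805953, -0.00786229]), 'torque': array([0.01893819, 0.01100429, 0.01335789]), 'grip_force': 0.0, 'gripper_width': 1.0005393397540736}
```

View pics/top0.png

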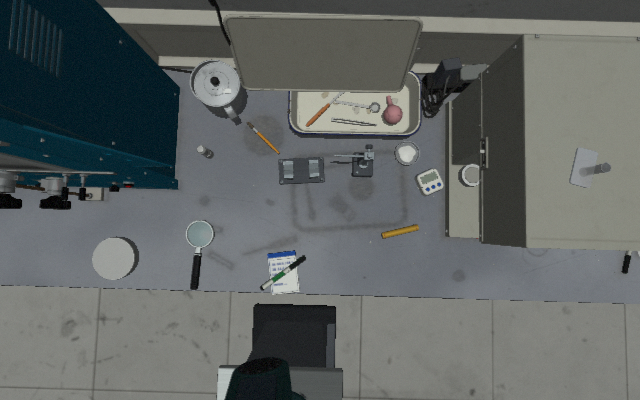

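View pics/scene0.png

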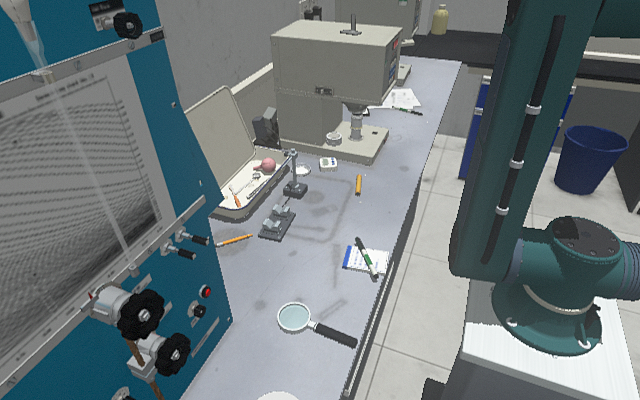

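The top view shows the tube at (400,231), V-blocks at (302,170), gauge post at (368,155) with its pointer reaching left to about (333,156), and lens centre at (199,235) with the handle down to (195,287). The scene view shows the same things: lens (294,317), V-blocks (277,222), tube (358,184). Next I'll write helpers and get coarse positions.

Create h.py:
```python
import cv2,numpy as np
from scipy.spatial.transform import Rotation as Ro
from station import ctrl
def cam(n):
    p=ctrl.camera_params(n); R=cv2.Rodrigues(np.array(p["rvec"],float).ravel())[0]; t=np.array(p["tvec"],float).ravel()
    return dict(n=n,f=p["fx"],fy=p["fy"],c=np.array([p["cx"],p["cy"]]),R=R,C=-R.T@t)
def ray(k,uv):
    q=(np.atleast_2d(uv)-k["c"])/[k["f"],k["fy"]]
    if k["n"]=="wrist":
        r=np.linalg.norm(q,axis=1,keepdims=True)+1e-12; d=np.hstack([q/r*np.sin(r),np.cos(r)])
    else: d=np.hstack([q,np.ones((len(q),1))])
    return d@k["R"]
def onz(k,uv,z):
    d=ray(k,uv); return (k["C"]+d*((z-k["C"][2])/d[:,2:]))
def proj(k,P):
    v=(np.atleast_2d(P)-k["C"])@k["R"].T
    if k["n"]=="wrist":
        s=np.linalg.norm(v[:,:2],axis=1,keepdims=True); q=v[:,:2]/(s+1e-12)*np.arctan2(s,v[:,2:])
    else: q=v[:,:2]/v[:,2:]
    return q*[k["f"],k["fy"]]+k["c"]
def tri(ks,uvs):
    A=0;b=0
    for k,u in zip(ks,uvs):
        d=ray(k,u)[0]; d/=np.linalg.norm(d); M=np.eye(3)-np.outer(d,d); A=A+M; b=b+M@k["C"]
    P=np.linalg.solve(A,b); return P,[float(np.linalg.norm(proj(k,P)[0]-u)) for k,u in zip(ks,uvs)]
def snap(n,name):
    k=cam(n); im,d=ctrl.get_image(n); cv2.imwrite(f"pics/{name}.png",im); np.savez(f"pics/{name}.npz",d=d,**k); return k,im,d
def load(name):
    z=np.load(f"pics/{name}.npz"); k={x:(z[x].item() if z[x].ndim==0 else z[x]) for x in z.files}; return k,cv2.imread(f"pics/{name}.png"),k["d"]
def tool():
    o=ctrl.get_obs(); R=Ro.from_quat(o["orientation"]).as_matrix(); return o,np.array(o["position"]),R
```

Run:
```python
from h import *
k=cam("top"); im=cv2.imread("pics/top0.png"); d=np.load("pics/top0.npy")
for n,uv in dict(tube=(400,231),vb=(302,170),post=(368,148),tip=(333,156),lens=(199,235),hend=(195,287),brush=(263,138),tamper=(205,152),timer=(430,181),marker=(283,272)).items():
    print(n,onz(k,uv,.0)[0].round(3), "depth z",(onz(k,uv,k['C'][2]-1)-k['C'])[0].dot(k['R'][2]).round(3), (k['C']+ray(k,uv)[0]*d[uv[1],uv[0]]).round(3))
print(proj(k,[.14,-.53,.2]), proj(k,[0,0,0]))
k=cam("wrist");print(k); o,p,R=tool(); print("cam in tool",R.T@(k['C']-p)); print((k['R']@R).round(3))
snap("wrist","w0")
im=cv2.imread("pics/top0.png")[120:210,260:450]; cv2.imwrite("pics/crop1.png",cv2.resize(im,None,fx=4,fy=4,interpolation=cv2.INTER_CUBIC))
```

```text
tube [ 0.508 -0.3    0.   ] depth z 0.996 [ 0.508 -0.297  0.013]
vb [ 0.662 -0.039  0.   ] depth z 1.008 [ 0.66  -0.04   0.008]
post [ 0.725 -0.213  0.   ] depth z 1.012 [ 0.697 -0.195  0.138]
tip [ 0.701 -0.12   0.   ] depth z 1.011 [ 0.701 -0.12   0.001]
lens [0.483 0.224 0.   ] depth z 0.996 [0.483 0.221 0.012]
hend [0.349 0.228 0.   ] depth z 0.986 [0.351 0.223 0.015]
brush [0.744 0.067 0.   ] depth z 1.015 [0.742 0.066 0.011]
tamper [0.702 0.22  0.   ] depth z 1.012 [0.689 0.199 0.07 ]
timer [ 0.642 -0.377  0.   ] depth z 1.006 [ 0.639 -0.372  0.02 ]
marker [0.394 0.002 0.   ] depth z 0.988 [ 0.396 -0.     0.022]
[[532.32355899 417.40166193]] [[278.18216802 430.47304862]]
{'n': 'wrist', 'f': 309.70691628693146, 'fy': 309.70691628693146, 'c': array([323.07554203, 196.41212185]), 'R': array([[ 0.25492165, -0.96696103, -0.00115158],
       [-0.93782836, -0.24753113,  0.24332347],
       [-0.23556936, -0.06094843, -0.96994452]]), 'C': array([ 0.2088744 , -0.51320046,  0.38377702])}
cam in tool [ 0.0711219  -0.00036761 -0.17934876]
[[-0.     1.    -0.001]
 [-0.97  -0.    -0.243]
 [-0.243  0.001  0.97 ]]
```

View pics/crop1.png

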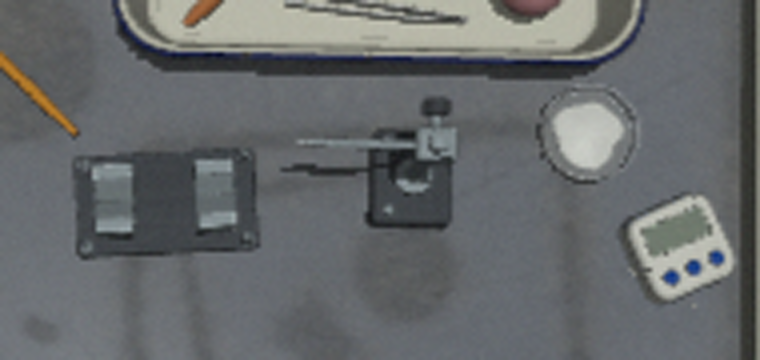

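The crop shows two V-blocks on a plate centred at about (166,203), i.e. full (301.5,171). The pointer runs level from the clamp (435,142) to the tip at (297,142), which is full (334,155.5). Now I'll get the tube's axis from masks in both views.

Run:
```python
from h import *
def tube(k,im,near):
    h=cv2.cvtColor(im,cv2.COLOR_BGR2HSV); m=cv2.inRange(h,(10,110,80),(32,255,255))
    n,l,s,c=cv2.connectedComponentsWithStats(m); 
    i=min((i for i in range(1,n) if s[i,4]>40),key=lambda i:np.hypot(*(c[i]-near)))
    ys,xs=np.where(l==i); r=cv2.minAreaRect(np.c_[xs,ys].astype(np.float32)); b=cv2.boxPoints(r); print(s[i,4],r)
    e=sorted([(np.linalg.norm(b[j]-b[(j+1)%4]),j) for j in range(2)])[0][1]
    return [(b[e]+b[(e+1)%4])/2,(b[(e+2)%4]+b[(e+3)%4])/2],np.array(r[0])
ks=[];cs=[]
for n,near in(("top",(400,231)),("scene",(358,184))):
    k=cam(n); e,c=tube(k,cv2.imread(f"pics/{n}0.png"),near); P=onz(k,e,.008); D=P[1]-P[0]; print(n,P.round(4),np.linalg.norm(D),np.degrees(np.arctan2(D[1],D[0]))); ks.append(k);cs.append(c)
P=tri(ks,cs); print(P)
# pointer
print("tip two views needed; scene epipolar for tip z 0.1,.14:",[proj(ks[1],onz(ks[0],(334.2,155.5),z)).round(1).tolist() for z in(.1,.12,.14)])
```

```text
210 ((399.9727783203125, 230.8865509033203), (5.756532669067383, 36.872928619384766), 76.50426483154297)
top [[ 0.5211 -0.3445  0.008 ]
 [ 0.4962 -0.252   0.008 ]] 0.09581549569519571 105.04392877548939
78 ((358.0, 183.5), (17.0, 4.0), 90.0)
scene [[ 0.5248 -0.3472  0.008 ]
 [ 0.4966 -0.2586  0.008 ]] 0.09291917161834076 107.66239797042869
(array([ 0.5088879 , -0.29750093,  0.01101584]), [0.08453330928623576, 0.06962989285188165])
tip two views needed; scene epipolar for tip z 0.1,.14: [[[280.0, 178.7]], [[280.5, 173.1]], [[281.0, 167.4]]]
```

Request:
shift_gripper(plan="1 0.052 -0.0166 0 0\n1 0.052 -0.0166 0 0\n1 0.052 -0.0166 0 0\n1 0.052 -0.0166 0 0\n1 0.052 -0.0166 0 0\n1 0.052 -0.0166 0 0\n1 0.052 -0.0166 0 0\n1 0.052 -0.0166 0 0", clamp_n=40)

```text
t: 1.15
position: [0.5094, -0.2965, 0.205]
orientation: [0.992, 0.128, -0.0, -0.0]
force: [0.2, -0.0, 0.4]
gripper_width: 0.999
grip_force: 0.0
```

Request:
shift_gripper(plan="0.5 0 0 0 -0.18\n0.5 0 0 0 -0.18\n0.5 0 0 0 -0.18\n0.5 0 0 0 -0.18\n0.5 0 0 0 -0.18\n0.5 0 0 0 -0.18\n0.5 0 0 0 -0.18\n0.5 0 0 0 -0.18")

```text
t: 2.15
position: [0.5084, -0.2972, 0.2049]
orientation: [0.659, 0.753, -0.0, -0.001]
force: [0.1, -0.6, 0.1]
gripper_width: 0.5
grip_force: 0.0
```

Request:
shift_gripper(plan="0.5 0 0 0 -0.13\n0.5 0 0 0 0")

```text
t: 2.4
position: [0.5084, -0.2973, 0.205]
orientation: [0.611, 0.791, -0.0, -0.0]
force: [-0.2, 0.3, 0.0]
gripper_width: 0.497
grip_force: 0.0
```

Create tube.py:
```python
from h import *
import sys
def ends(k,im,z,show=None):
    h=cv2.cvtColor(im,cv2.COLOR_BGR2HSV); m=cv2.inRange(h,(10,110,60),(32,255,255))
    n,l,s,c=cv2.connectedComponentsWithStats(m); i=1+np.argmax(s[1:,4])
    ys,xs=np.where(l==i); P=onz(k,np.c_[xs,ys],z)
    r=cv2.minAreaRect(((P[:,:2])*1e4).astype(np.float32)); b=cv2.boxPoints(r)/1e4
    e=int(np.argmin([np.linalg.norm(b[j]-b[(j+1)%4]) for j in range(2)]))
    a,q=(b[e]+b[(e+1)%4])/2,(b[(e+2)%4]+b[(e+3)%4])/2; D=q-a; D*=np.sign(D[1])
    return np.array(r[0])/1e4,np.array(r[1])/1e4,np.arctan2(D[1],D[0]),np.array([xs.mean(),ys.mean()]),s[i,4]
if __name__=="__main__":
    k,im,d=snap("wrist",sys.argv[1]); z=float(sys.argv[2]); print(ends(k,im,z))
    o,p,R=tool(); print(p,np.arctan2(R[1,0],R[0,0]),o["t"])
```

```bash
python3 tube.py w1 .008
```

```text
(array([ 0.63567222, -0.55265327]), array([0.52569883, 0.02851772]), np.float32(0.25576106), array([369.97645548, 348.5192637 ]), np.int32(2336))
[ 0.50849739 -0.29725653  0.20505275] 1.825576824038642 2.45
```

View pics/w1.png

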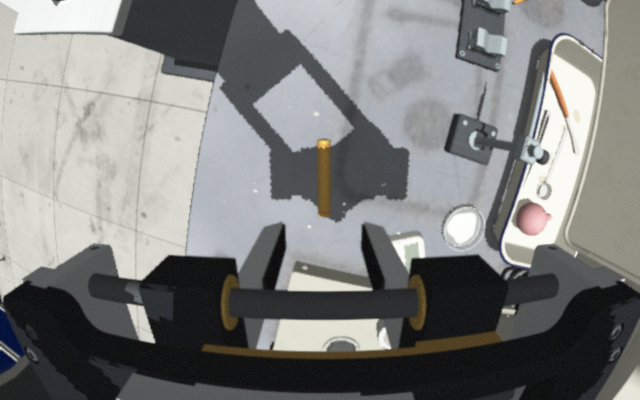

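The wrist view shows the tube partly shadowed from (324,140) to (324,217), the fingers below it, the V-blocks at (485,30), and the pointer tip near (486,83). The mask picked up the gripper's brass parts, so I'll restrict it to rows above 230.

```bash
sed -i 's/(32,255,255))$/(32,255,255))/; s/(10,110,60),(32,255,255))/(10,100,40),(32,255,255)); m[228:]=0; m[:,:250]=0; m[:,420:]=0/' tube.py
```

Run:
```python
from tube import *
k,im,d=load("w1"); r=ends(k,im,.008); print(r)
kt=cam("top"); print(tri([k,kt],[r[3],(399.97,230.89)]))
```

```text
(array([ 0.51022261, -0.2984031 ]), array([0.0153549 , 0.09631353]), np.float32(1.8400894), array([323.56813187, 177.33296703]), np.int32(910))
(array([ 0.50852979, -0.29228955,  0.03385274]), [0.3850590026622078, 0.17735761360668925])
```

Request:
shift_gripper(plan="0.5 -0.0016 0.0013 0.05 -0.015\n0.5 0 0 0.045 0\n0.5 0 0 0 0\n0.5 0 0 0 0")

```text
t: 2.95
position: [0.5111, -0.2992, 0.1123]
orientation: [0.605, 0.796, 0.0, 0.001]
force: [0.4, -0.3, 0.1]
gripper_width: 0.498
grip_force: 0.0
```

Run:
```python
from tube import *
k,im,d=snap("wrist","w2"); r=ends(k,im,.008); print(r); o,p,R=tool(); print(p,np.arctan2(R[1,0],R[0,0]))
k1,im1,_=load("w1")
import tube
def tips(k,im):
    h=cv2.cvtColor(im,cv2.COLOR_BGR2HSV); m=cv2.inRange(h,(10,100,40),(32,255,255)); m[228:]=0;m[:,:250]=0;m[:,420:]=0
    n,l,s,c=cv2.connectedComponentsWithStats(m); i=1+np.argmax(s[1:,4]); ys,xs=np.where(l==i)
    return [(xs[ys<ys.min()+2].mean(),ys.min()),(xs[ys>ys.max()-2].mean(),ys.max())]
a,b=tips(k1,im1),tips(k,im); print(a,b)
for u,v in zip(a,b): print(tri([k1,k],[u,v]))
cv2.imwrite("pics/w2c.png",im)
```

```text
(array([ 0.50839448, -0.29065967]), array([0.01472706, 0.08112443]), np.float32(1.8353864), array([321.52496329, 184.969163  ]), np.int32(1362))
[ 0.5116109  -0.29955132  0.11333819] 1.842177461062636
[(np.float64(323.5), np.int64(140)), (np.float64(324.0), np.int64(216))] [(np.float64(321.5), np.int64(143)), (np.float64(321.5), np.int64(227))]
(array([ 0.4979252 , -0.25331102, -0.01378576]), [0.19045024219838685, 0.24798493567599844])
(array([ 0.55318465, -0.45774162, -0.35740768]), [0.028227463814402384, 0.031880074933545284])
```

View pics/w2.png

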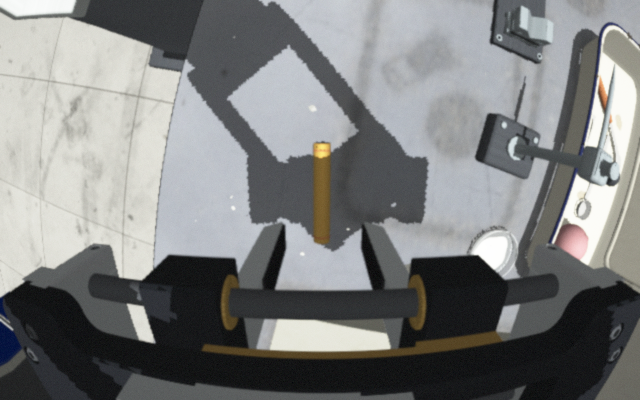

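The tube now runs from (322,143) to (322,243); my row cut at 228 clipped its lower end, so I'll widen it.

```bash
sed -i 's/m\[228:\]=0/m[252:]=0/; s/:250\]=0/:290]=0/; s/420:/360:/' tube.py
```

Run:
```python
from tube import *
k1,im1,_=load("w1");k,im,d=load("w2")
for kk,i in((k1,im1),(k,im)): print(ends(kk,i,.008))
def tips(k,im):
    h=cv2.cvtColor(im,cv2.COLOR_BGR2HSV); m=cv2.inRange(h,(10,100,40),(32,255,255)); m[252:]=0;m[:,:290]=0;m[:,360:]=0
    n,l,s,c=cv2.connectedComponentsWithStats(m); i=1+np.argmax(s[1:,4]); ys,xs=np.where(l==i)
    return [(xs[ys<ys.min()+2].mean(),ys.min()),(xs[ys>ys.max()-2].mean(),ys.max())]
a,b=tips(k1,im1),tips(k,im); print(a,b)
for u,v in zip(a,b): print(tri([k1,k],[u,v]))
```

```text
(array([ 0.51022261, -0.2984031 ]), array([0.0153549 , 0.09631353]), np.float32(1.8400894), array([323.56813187, 177.33296703]), np.int32(910))
(array([ 0.51058481, -0.29879641]), array([0.01473029, 0.09798044]), np.float32(1.8350655), array([321.49432535, 192.01828499]), np.int32(1586))
[(np.float64(323.5), np.int64(140)), (np.float64(324.0), np.int64(216))] [(np.float64(321.5), np.int64(143)), (np.float64(322.1333333333333), np.int64(243))]
(array([ 0.4979252 , -0.25331102, -0.01378576]), [0.19045024219838685, 0.24798493567599844])
(array([ 0.52209452, -0.34065626,  0.02121223]), [0.3861603445369336, 0.5033918506408521])
```

Request:
shift_gripper(plan="0.4 0 -0.0008 0.05 0\n0.4 0 0 0.04 0\n0.4 0 0 0.015 0\n0.4 0 0 0 0\n0.4 0 0 0 0")

```text
t: 3.62
position: [0.5113, -0.3001, 0.0083]
orientation: [0.605, 0.796, 0.0, 0.002]
force: [0.5, -0.4, -0.1]
gripper_width: 0.399
grip_force: 0.0
```

Request:
shift_gripper(plan="0.4 0.0012 0 0.004 0\n0.4 0 0 0 0\n0 0 0 0 0\n0 0 0 0 0\n0 0 0 0 0\n0 0 0 0 0\n0 0 0 0 0", clamp_n=40)

```text
t: 4.5
position: [0.5092, -0.2977, 0.0016]
orientation: [0.605, 0.796, -0.0, 0.0]
force: [-0.5, -0.1, 0.4]
gripper_width: 0.154
grip_force: 40.0
```

Request:
shift_gripper(plan="0 0 0 -0.04 0\n0 0 0 -0.06 0\n0 0 0 -0.06 0\n0 0 0 0 0\n0 0 0 0 0")

```text
t: 5.12
position: [0.5088, -0.2974, 0.1607]
orientation: [0.605, 0.796, -0.0, -0.001]
force: [-0.1, 0.7, -1.9]
gripper_width: 0.158
grip_force: 40.0
```

Run:
```python
from tube import *
k,im,d=snap("wrist","w3"); o,p,R=tool(); print(p,R.round(3))
# tube axis expected ~TCP -5mm
print(ends(k,im,p[2]+.005))
```

```text
[ 0.50822196 -0.29697727  0.15925305] [[-0.269  0.963 -0.003]
 [ 0.963  0.269  0.002]
 [ 0.003 -0.002 -1.   ]]
(array([ 0.50457544, -0.27830398]), array([0.01631014, 0.05591138]), np.float32(1.8315244), array([323.33469388, 205.80571429]), np.int32(2450))
```

View pics/w3.png

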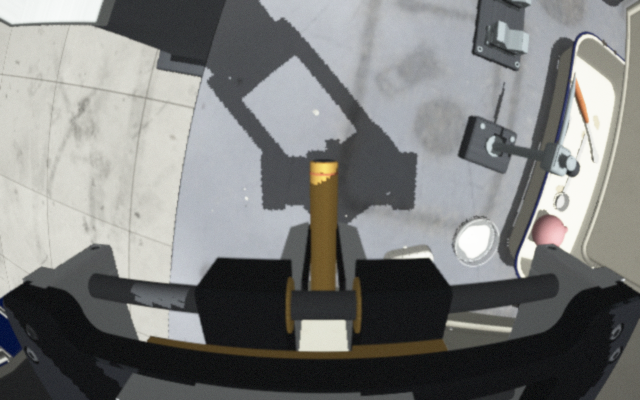

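The tube is held: its far end is at (323,159) and it runs straight between the fingers. The V-blocks are visible at (500,35). I'll move to viewpoints beside the V-blocks.

Run:
```python
from h import *
k,im,d=load("w3"); p=np.array([.50822,-.29698,.15925]); 
print([(onz(k,(323.3,159.3),z)[0]-p)[:2]@np.array([-.269,.963]) for z in (p[2]+.003,p[2]+.006,p[2]+.013)])
```

```text
[np.float64(0.047554352603881536), np.float64(0.04793537896548523), np.float64(0.04882444047589382)]
```

Request:
shift_gripper(plan="0 0.0515 0.0175 -0.01 0\n0 0.0515 0.0175 -0.01 0\n0 0.0515 0.0175 -0.01 0\n0 0.0515 0.0175 -0.01 0\n0 0 0 0 0.13\n0 0 0 0 0.1\n0 0 0 0 0\n0 0 0 0 0")

```text
t: 6.18
position: [0.5206, -0.0804, 0.1998]
orientation: [0.692, 0.722, -0.001, -0.001]
force: [-0.9, 0.2, 0.3]
gripper_width: 0.157
grip_force: 40.0
```

```bash
python3 -c "
from h import *
snap('wrist','v1');o,p,R=tool();print(p,np.arctan2(R[1,0],R[0,0]))"
```

```text
[ 0.5208014  -0.08052041  0.20025027] 1.6134941462471493
```

Request:
shift_gripper(plan="0 0.05 0 0 0\n0 0.05 0 0 0\n0 0 0 0 0\n0 0 0 0 0\n0 0 0 0 0")

```text
t: 6.85
position: [0.5171, 0.0183, 0.2013]
orientation: [0.693, 0.721, -0.0, 0.0]
force: [-0.2, -0.1, -0.1]
gripper_width: 0.158
grip_force: 40.0
```

```bash
python3 -c "
from h import *
snap('wrist','v2');o,p,R=tool();print(p,np.arctan2(R[1,0],R[0,0]))
a,b=[cv2.imread(f'pics/v{i}.png')[:300,300:] for i in (1,2)]
cv2.imwrite('pics/v12.png',cv2.resize(np.vstack([a,b]),None,fx=1,fy=1))"
```

```text
[0.51715096 0.01829796 0.20134224] 1.6110713672474155
```

View pics/v12.png

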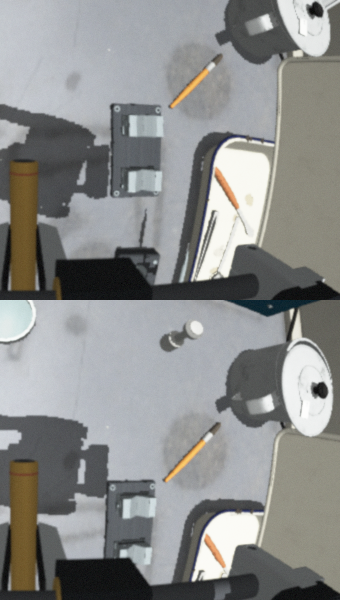

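v1 (upper half) shows the whole plate, full-frame corners about (411,105) to (462,197), with the pointer's dark shadow tip at (446,208) and the pointer itself hidden behind the gripper. v2 clips the lower block. I'll take a third view from further −y.

Request:
shift_gripper(plan="0 -0.05 0 0 0\n0 -0.05 0 0 0\n0 -0.05 0 0 0\n0 0 0 0 0\n0 0 0 0 0\n0 0 0 0 0")

```text
t: 7.65
position: [0.5233, -0.1295, 0.2015]
orientation: [0.692, 0.722, 0.0, -0.0]
force: [0.7, -0.7, -0.9]
gripper_width: 0.161
grip_force: 40.0
```

```bash
python3 -c "
from h import *
snap('wrist','v3');o,p,R=tool();print(p,np.arctan2(R[1,0],R[0,0]))
a=cv2.imread('pics/v1.png')[90:215,395:480]; b=cv2.imread('pics/v3.png')[50:215,395:520]
k,_,_=load('v3'); print(proj(k,[.66,-.04,.01]))
A=cv2.resize(a,None,fx=4,fy=4,interpolation=cv2.INTER_CUBIC);B=cv2.resize(b,None,fx=3.6,fy=3.6,interpolation=cv2.INTER_CUBIC)
c=np.zeros((600,800,3),np.uint8);c[:500,:340]=A;c[:594,345:795]=B;cv2.imwrite('pics/v13.png',c)"
```

```text
[ 0.52341921 -0.12936483  0.20162312] 1.614287446094455
[[435.93349272 113.31204641]]
```

View pics/v13.png

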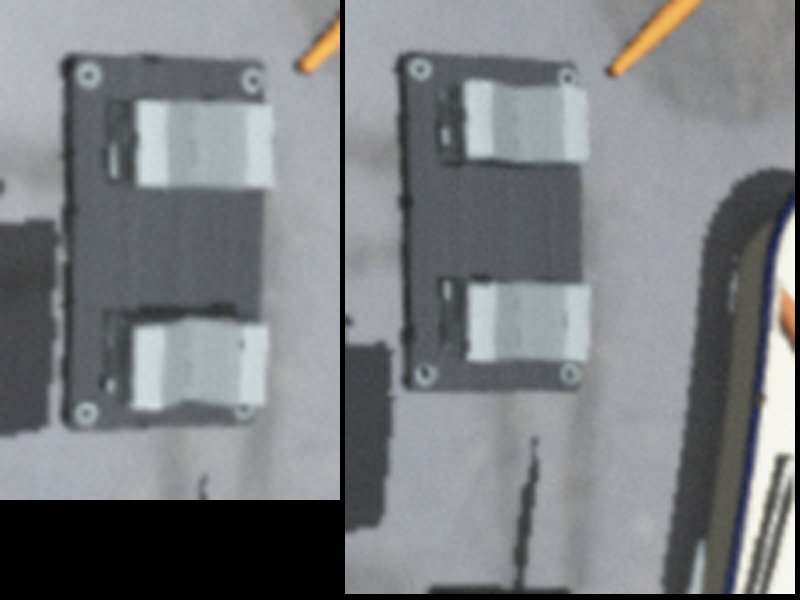

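The enlarged views show the four plate screws and the bright block tops with the notch between them in both pictures. I'll triangulate the screws and the corners of the block tops.

Run:
```python
from h import *
k1,_,_=load("v1");k3,_,_=load("v3")
s=lambda q,f,o:(np.array(q,float)+.5)/f-.5+o
A=s([(89,75),(252,80),(86,412),(245,408), (137,100),(137,186),(268,104),(272,187),(135,325),(134,409),(267,323),(267,405)],4,[395,90])
B=s(np.array([(420,68),(567,76),(426,374),(571,373), (465,82),(465,160),(585,87),(587,161),(468,285),(468,359),(588,287),(588,360)])-[345,0],3.6,[395,50])
T=np.array([tri([k1,k3],[a,b])[0] for a,b in zip(A,B)]); print(T.round(4)); print("z screws",T[:4,2].mean(),"tops",T[4:,2].mean())
for k,U in((k1,A),(k3,B)):
    P=onz(k,U[:4],.0105); Q=onz(k,U[4:],.04)
    d=P[0]+P[1]-P[2]-P[3]; e=Q[:4].sum(0)-Q[4:].sum(0)
    print("plate",P.mean(0).round(4),np.arctan2(d[1],d[0]).round(4),"tops",Q.mean(0).round(4),np.arctan2(e[1],e[0]).round(4),np.linalg.norm(e)/4)
o,p,R=tool();print(p,R.round(4))
```

```text
[[ 0.6293  0.0124  0.0138]
 [ 0.6824  0.0166  0.0165]
 [ 0.6389 -0.0922  0.0102]
 [ 0.692  -0.0872  0.0151]
 [ 0.6377  0.0053  0.0363]
 [ 0.6409 -0.0195  0.0313]
 [ 0.6766  0.0084  0.0433]
 [ 0.68   -0.0155  0.0415]
 [ 0.6437 -0.0601  0.0333]
 [ 0.6429 -0.0835  0.0419]
 [ 0.6864 -0.0565  0.0347]
 [ 0.6862 -0.0804  0.0413]]
z screws 0.013910355774518936 tops 0.037942456408482234
plate [ 0.6621 -0.0377  0.0105] 1.6532 tops [ 0.6612 -0.0376  0.04  ] 1.6629 0.06489701765822867
plate [ 0.6621 -0.0372  0.0105] 1.6549 tops [ 0.661  -0.0379  0.04  ] 1.6523 0.06490192850222655
[ 0.52341921 -0.12936483  0.20162312] [[-4.350e-02  9.991e-01  3.000e-04]
 [ 9.991e-01  4.350e-02  1.000e-04]
 [ 1.000e-04  3.000e-04 -1.000e+00]]
```

Run:
```python
from h import *
k=cam("top"); d=np.load("pics/top0.npy")
v,u=np.mgrid[0:400,0:640]; uv=np.c_[u.ravel(),v.ravel()].astype(float); P=k["C"]+ray(k,uv)*d.reshape(-1,1)
m=(d.ravel()>0)&(P[:,2]>.1)&(abs(P[:,1]+.04)<.2)&(P[:,0]>.6); Q=P[m]
for a in np.arange(.62,.98,.02):
    q=Q[(Q[:,0]>=a)&(Q[:,0]<a+.02)]
    if len(q): print(round(a,2),len(q),q[:,1].min().round(3),q[:,1].max().round(3),q[:,2].min().round(3),q[:,2].max().round(3))
```

```text
0.66 111 -0.207 -0.117 0.127 0.156
0.68 61 -0.206 -0.147 0.128 0.156
0.7 14 -0.201 -0.19 0.137 0.142
0.78 66 0.132 0.16 0.1 0.126
0.8 143 0.118 0.16 0.1 0.13
0.82 185 0.111 0.16 0.119 0.148
0.84 181 0.111 0.16 0.117 0.151
0.86 705 -0.24 0.16 0.1 0.132
0.88 3193 -0.24 0.16 0.106 0.19
0.9 4045 -0.24 0.158 0.119 0.353
0.92 2886 -0.24 0.16 0.218 0.343
0.94 2479 -0.24 0.16 0.1 0.297
0.96 504 -0.239 0.16 0.236 0.293
```

Request:
shift_gripper(plan="0 0.0286 0.0474 0 0\n0 0.0286 0.0474 0 0\n0 0.0286 0.0474 0 0\n0 0 0 0 -0.041\n0 0 0 0.05 0\n0 0 0 0.05 0\n0 0 0 0.03 0\n0 0 0 0 0")

```text
t: 8.7
position: [0.6593, -0.0371, 0.0676]
orientation: [0.677, 0.736, -0.002, -0.003]
force: [-1.7, 0.1, -0.9]
gripper_width: 0.159
grip_force: 40.0
```

Request:
shift_gripper(plan="0 0 0 0 0\n0 0 0 0 0")

```text
t: 8.95
position: [0.6635, -0.0386, 0.0745]
orientation: [0.677, 0.736, 0.001, 0.002]
force: [0.4, 0.8, -0.5]
gripper_width: 0.159
grip_force: 40.0
```

Run:
```python
from h import *
o,p,R=tool(); e=np.array([.6616,-.0376,.0335])-p; print(e,e@R,np.arctan2(R[1,0],R[0,0]))
snap("wrist","s1")
```

```text
[-0.00189833  0.00101467 -0.04095776] [ 0.00121728 -0.0020054   0.04094713] 1.6542132557009521
```

Request:
shift_gripper(plan="0 0.001 -0.0015 0.02 0\n0 0 0 0.012 0\n0 0 0 0 0\n0 0 0 0 0\n0 0 0 0 0")

```text
t: 9.62
position: [0.6609, -0.0379, 0.0405]
orientation: [0.677, 0.736, 0.0, 0.001]
force: [1.2, -0.3, -1.1]
gripper_width: 0.155
grip_force: 40.0
```

Run:
```python
from h import *
o,p,R=tool(); e=np.array([.6616,-.0376,.0335])-p; print(e,e@R,o["force"])
```

```text
[ 0.00066033  0.00034098 -0.00700281] [0.00028843 0.00067432 0.00700384] [ 1.2016443  -0.33949984 -1.09268892]
```

Request:
shift_gripper(plan="0 0 0.0005 0.004 0\n0 0 0 0.002 0\n0 0 0 0 0\n0 0 0 0 0\n0 0 0 0 0")

```text
t: 10.25
position: [0.6607, -0.0378, 0.0335]
orientation: [0.677, 0.736, -0.0, 0.0]
force: [-0.8, -0.1, -0.7]
gripper_width: 0.158
grip_force: 40.0
```

Request:
shift_gripper(plan="0 0 0 0.001 0\n0 0 0 0 0\n0 0 0 0 0")

```text
t: 10.62
position: [0.6609, -0.0378, 0.0329]
orientation: [0.677, 0.736, 0.0, 0.0]
force: [-1.0, 0.1, 2.1]
gripper_width: 0.157
grip_force: 40.0
```

Request:
shift_gripper(plan="0 0 0 0 0\n0 0 0 0 0", clamp_n=5)

```text
t: 10.88
position: [0.6608, -0.0378, 0.0328]
orientation: [0.677, 0.736, 0.0, 0.0]
force: [-1.0, -0.6, 1.5]
gripper_width: 0.167
grip_force: 5.0
```

Request:
shift_gripper(plan="0.22 0 0 0 0\n0.35 0 0 0 0\n0.45 0 0 0 0\n0.45 0 0 0 0")

```text
t: 11.38
position: [0.6608, -0.0378, 0.0323]
orientation: [0.677, 0.736, -0.0, -0.0]
force: [-0.1, 1.3, -0.2]
gripper_width: 0.443
grip_force: 0.0
```

Request:
shift_gripper(plan="0.45 0 0 -0.03 0\n0.45 0 0 -0.05 0\n0.45 0 0 -0.05 0\n0.45 0 0 -0.05 0\n0.45 -0.04 -0.045 0 0\n0.45 -0.04 -0.045 0 0\n0.45 0 0 0 0\n0.45 0 0 0 0")

```text
t: 12.38
position: [0.5779, -0.1249, 0.2127]
orientation: [0.677, 0.736, 0.0, 0.0]
force: [-0.4, 0.4, 0.2]
gripper_width: 0.448
grip_force: 0.0
```

```bash
python3 - <<'E'
from h import *
o,p,R=tool(); print(p,o["t"],np.arctan2(R[1,0],R[0,0]));k,im,d=snap("wrist","s2"); u=proj(k,[.6616,-.0376,.04])[0];print(u)
x,y=(u-50).astype(int); x,y=max(x,0),max(y,0); print(x,y); cv2.imwrite("pics/s2c.png",cv2.resize(im[y:y+110,x:x+110],None,fx=5,fy=5,interpolation=cv2.INTER_CUBIC))
E
```

```text
[ 0.57793379 -0.12486078  0.21269754] 12.375 1.6533034132113829
[401.25324828 113.7381757 ]
351 63
```

View pics/s2c.png

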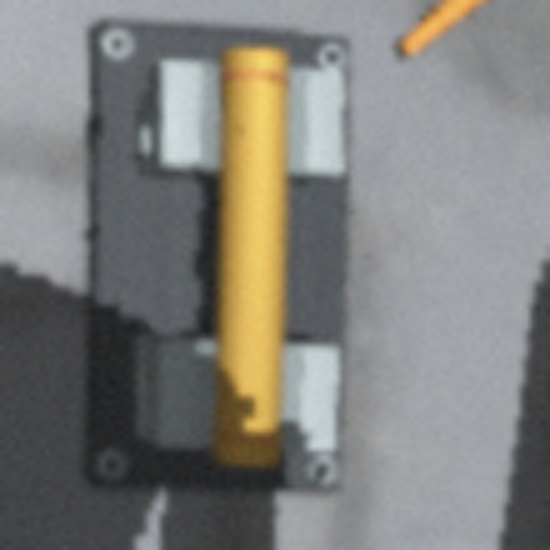

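The tube lies in both notches, its ends at crop (254,48) and (248,466). I'll check how well it is centred and its slope.

Run:
```python
from h import *
k,im,d=load("s2"); s=lambda q:(np.array(q,float)+.5)/5-.5+[351,63]
e=onz(k,s([(254,48),(248,466)]),.043); D=e[0]-e[1]; print(e,e.mean(0),np.linalg.norm(D),np.arctan2(D[1],D[0]))
a=np.array([np.cos(1.655),np.sin(1.655)])
sc=onz(k,s([(117,44),(331,56),(112,464),(321,470)]),.0105); print("plate",sc.mean(0)); print("axial offset",(e.mean(0)-sc.mean(0))[:2]@a)
# depth along tube
for t in (.08,.25,.5,.75,.92):
    u=s(np.array([254,48])*(1-t)+np.array([248,466])*t); dd=np.median(d[int(u[1])-1:int(u[1])+2,int(u[0])-1:int(u[0])+2]); r=ray(k,u)[0]; r=r/(k["R"][2]@r); print((k["C"]+r*dd).round(4))
```

```text
[[ 0.65675854  0.01038248  0.043     ]
 [ 0.6649872  -0.08618826  0.043     ]] [ 0.66087287 -0.03790289  0.043     ] 0.09692068466544351 1.6557996499914065
plate [ 0.66162532 -0.03756214  0.0105    ]
axial offset -0.00027626128945581894
[0.6562 0.0018 0.0473]
[ 0.6573 -0.0145  0.0475]
[ 0.6593 -0.0383  0.0471]
[ 0.6614 -0.062   0.0475]
[ 0.663  -0.0781  0.0474]
```

Seated: level (top 47.1–47.5 mm along the tube), 0.3 mm off midway, centre about (0.661,−0.038). Now I'll turn to yaw 0 for the lens and view the pointer from two places on the way.

Request:
shift_gripper(plan="0.45 0 0 0 0.184\n0.45 0 0 0 0.184\n0.45 0 0 0 0.184\n0.45 0 0 0 0.184\n0.45 0 0 0 0.184\n0.45 0 0 0 0.184\n0.45 0 0 0 0.184\n0.45 0 0 0 0.184", clamp_n=40)

```text
t: 13.42
position: [0.5788, -0.1236, 0.2121]
orientation: [0.996, 0.089, -0.0, -0.0]
force: [-0.2, -0.5, -0.4]
gripper_width: 0.448
grip_force: 0.0
```

Request:
shift_gripper(plan="0.45 0 0 0 0.18\n0.45 0 0 0 0\n0.45 0 0 0 0\n0.45 0 0 0 0")

```text
t: 13.92
position: [0.5779, -0.1246, 0.2124]
orientation: [1.0, 0.002, -0.0, -0.0]
force: [-0.2, -0.4, -0.5]
gripper_width: 0.452
grip_force: 0.0
```

```bash
python3 -c "
from h import *
snap('wrist','g1');o,p,R=tool();print(p,np.arctan2(R[1,0],R[0,0]))"
```

```text
[ 0.57784354 -0.12475683  0.21240394] 0.003243995286032335
```

Request:
shift_gripper(plan="0.45 -0.03 -0.04 0 0\n0.45 -0.03 -0.04 0 0\n0.45 -0.03 -0.04 0 0\n0.45 0 0 0 0\n0.45 0 0 0 0\n0.45 0 0 0 0\n0.45 0 0 0 0")

```text
t: 14.85
position: [0.4879, -0.0059, 0.2122]
orientation: [1.0, 0.0, -0.0, 0.0]
force: [0.5, 0.3, 0.1]
gripper_width: 0.449
grip_force: 0.0
```

Run:
```python
from h import *
snap('wrist','g2');o,p,R=tool();print(p,np.arctan2(R[1,0],R[0,0]))
c=np.zeros((440,800,3),np.uint8)
for i,n in enumerate(("g1","g2")):
    k,im,d=load(n); u=proj(k,[.679,-.13,.12])[0]; x,y=np.maximum((u-[50,55]).astype(int),0); print(n,x,y)
    a=im[y:y+110,x:x+100]; a=cv2.resize(a,None,fx=4,fy=4,interpolation=cv2.INTER_CUBIC); c[:a.shape[0],i*400:i*400+a.shape[1]]=a
cv2.imwrite("pics/g12.png",c)
```

```text
[ 0.48789591 -0.00580319  0.2121602 ] 0.0006852052273488473
g1 280 31
g2 405 0
```

View pics/g12.png

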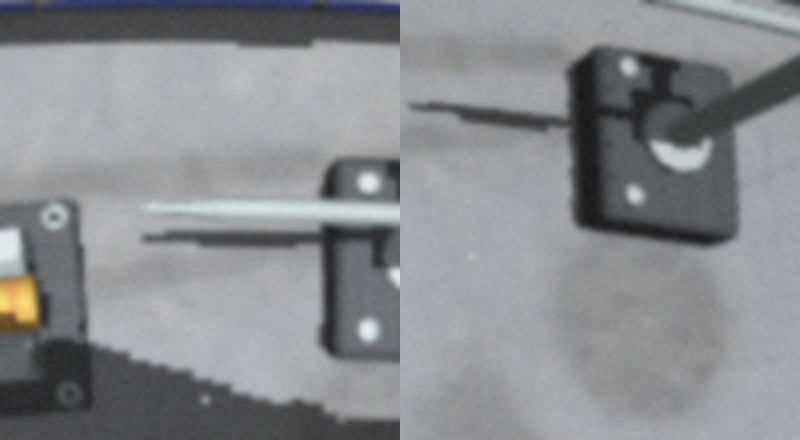

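In g1 the tip is at crop (143,208), full (315.6,83); in g2 it is cut off by the top of the frame. I'll take another view a little further forward.

Request:
shift_gripper(plan="0.45 0.05 0 0 0\n0.45 0.02 0 0 0\n0.45 0 0 0 0\n0.45 0 0 0 0\n0.45 0 0 0 0\n0.45 0 0 0 0")

```text
t: 15.65
position: [0.5571, -0.005, 0.2129]
orientation: [1.0, 0.001, 0.0, 0.0]
force: [-0.2, 0.7, 0.3]
gripper_width: 0.449
grip_force: 0.0
```

Run:
```python
from h import *
k1,im1,d1=load("g1"); k3,im3,d3=snap('wrist','g3'); o,p,R=tool();print(p)
u1=(np.array([143,208])+.5)/4-.5+[280,31]
print([proj(k3,onz(k1,u1,z)).round(1).tolist() for z in(.11,.12,.13,.14)])
u=proj(k3,onz(k1,u1,.128))[0]; x,y=np.maximum((u-[30,30]).astype(int),0); print(x,y)
cv2.imwrite("pics/g3c.png",cv2.resize(im3[y:y+60,x:x+60],None,fx=8,fy=8,interpolation=cv2.INTER_CUBIC))
```

```text
[ 0.55713667 -0.00500378  0.21289851]
[[[442.2, 67.2]], [[446.4, 66.9]], [[450.8, 66.6]], [[455.5, 66.3]]]
419 36
```

View pics/g3c.png

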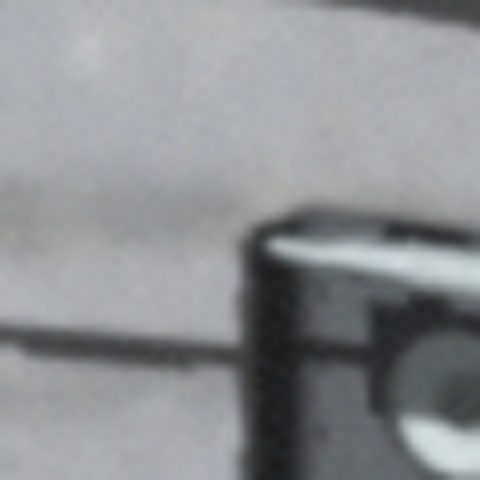

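g3 shows the tip at crop (258,240), full (450.8,65.6). That is my 11th picture, one over the limit of 10, so I'll view no more and work from numbers only.

Run:
```python
from h import *
k1,im1,d1=load("g1"); k3,im3,d3=load("g3"); kt=cam("top")
u1=(np.array([143,208])+.5)/4-.5+[280,31]; u3=(np.array([258,240])+.5)/8-.5+[419,36]
print(tri([k1,k3],[u1,u3]), tri([k1,k3,kt],[u1,u3,np.array([334,155.3])]))
def cloud(k,d):
    v,u=np.mgrid[0:400,0:640]; uv=np.c_[u.ravel(),v.ravel()].astype(float); r=ray(k,uv); r=r/(r@k["R"][2])[:,None]; return (k["C"]+r*d.reshape(-1,1)).reshape(400,640,3)
for k,d in((k1,d1),(k3,d3)):
    P=cloud(k,d); m=(d>0)&(P[...,0]>.65)&(P[...,0]<.70)&(P[...,1]>-.165)&(P[...,1]<-.10)&(P[...,2]>.09); Q=P[m]; print(len(Q))
    for a in np.arange(-.165,-.1,.01):
        q=Q[(Q[:,1]>=a)&(Q[:,1]<a+.01)]
        if len(q): print(round(a,3),len(q),q.mean(0).round(4),q[:,2].max().round(4),q[:,1].max().round(4))
    b=(abs(P[...,0]-.62)<.01)&(abs(P[...,1]+.14)<.02)&(d>0); print("bench z",np.median(P[b][:,2]))
    b=(abs(P[...,0]-.661)<.002)&(abs(P[...,1]+.038)<.03)&(d>0); print("tube top z",np.median(P[b][:,2]))
```

```text
(array([ 0.68134223, -0.11743048,  0.1303685 ]), [0.56227433568994, 0.52849864644782]) (array([ 0.68066206, -0.11740193,  0.13007245]), [0.31200830388673584, 1.3057191604951375, 0.6245885716460449])
311
-0.165 72 [ 0.6803 -0.1599  0.1361] 0.1381 -0.155
-0.155 87 [ 0.6802 -0.1501  0.1361] 0.1382 -0.145
-0.145 76 [ 0.6804 -0.14    0.1361] 0.138 -0.1352
-0.135 54 [ 0.6803 -0.1304  0.1357] 0.1375 -0.1255
-0.125 22 [ 0.6802 -0.1216  0.1349] 0.1373 -0.1174
bench z 0.32490663717822066
tube top z 0.04697331796783866
221
-0.165 47 [ 0.6801 -0.1601  0.1361] 0.138 -0.1553
-0.155 53 [ 0.6799 -0.1501  0.1362] 0.1384 -0.145
-0.145 54 [ 0.68   -0.1399  0.1362] 0.1381 -0.1352
-0.135 45 [ 0.6802 -0.1304  0.1357] 0.1376 -0.125
-0.125 22 [ 0.6802 -0.1214  0.1351] 0.1367 -0.1168
bench z 0.00012500387327479823
tube top z 0.04706323912746918
```

Request:
shift_gripper(plan="0.45 -0.0314 -0.041 0 0\n0.45 -0.0314 -0.041 0 0\n0.45 -0.0314 -0.041 0 0\n0.45 -0.0314 -0.041 0 0\n0.45 -0.0314 -0.041 0 0\n0.45 0 0 0 0\n0.45 0 0 0 0\n0.45 0 0 0 0")

```text
t: 16.7
position: [0.4008, 0.1988, 0.2124]
orientation: [1.0, 0.0, 0.0, 0.0]
force: [0.5, -0.1, -0.5]
gripper_width: 0.452
grip_force: 0.0
```

Create lens.py:
```python
from h import *
def cloud(k,d):
    v,u=np.mgrid[0:400,0:640]; r=ray(k,np.c_[u.ravel(),v.ravel()].astype(float)); r=r/(r@k["R"][2])[:,None]; return (k["C"]+r*d.reshape(-1,1)).reshape(400,640,3)
def lens(k,im,d,lo,hi,box,ztop):
    P=cloud(k,d); m=(d>0)&(P[...,2]>lo)&(P[...,2]<hi)&(P[...,0]>box[0])&(P[...,0]<box[1])&(P[...,1]>box[2])&(P[...,1]<box[3])
    n,l,s,c=cv2.connectedComponentsWithStats(m.astype(np.uint8)); i=1+np.argmax(s[1:,4]); m=l==i
    g=cv2.cvtColor(im,cv2.COLOR_BGR2GRAY); h=m&(g<60); a=m&(g>=60)
    H=P[h]; A=P[a]
    cen=cv2.minEnclosingCircle((A[:,:2]*1e3).astype(np.float32))
    r=cv2.minAreaRect((H[:,:2]*1e3).astype(np.float32))
    vx=cv2.fitLine((H[:,:2]*1e3).astype(np.float32),cv2.DIST_L2,0,.01,.01).ravel()
    print("rim px",a.sum(),"circle mm",cen,"rim z",np.percentile(A[:,2],[5,50,95]).round(4)); print("handle px",h.sum(),"rect",r,"line",vx,"z",np.percentile(H[:,2],[5,50,95]).round(4))
```

Run:
```python
from lens import *
k1,_,_=load("g1");k3,_,_=load("g3"); print("tip pred",proj(k1,[.6802,-.117,.134]),proj(k3,[.6802,-.117,.134]))
k,im,d=snap("wrist","l1"); o,p,R=tool(); print(p,np.arctan2(R[1,0],R[0,0]))
lens(k,im,d,.006,.03,(.3,.56,.15,.3),.014)
```

```text
tip pred [[314.63577988  82.89316977]] [[452.05224483  66.66988733]]
[0.40079853 0.19880374 0.21231934] -0.0002483474823906004
rim px 2876 circle mm ((435.1673278808594, 222.1063995361328), 88.94351196289062) rim z [0.0075 0.01   0.0145]
handle px 944 rect ((392.98870849609375, 226.04666137695312), (18.2916316986084, 91.8049087524414), 87.04647827148438) line [ 9.9763590e-01 -6.8720959e-02  3.9247034e+02  2.2595065e+02] z [0.0114 0.0138 0.0152]
```

```bash
sed -i 's/A=P\[a\]/A=P[a]; A=A[A[:,0]>box[1]-.115]/' lens.py
```

Request:
shift_gripper(plan="0.45 0.006 -0.0265 0.06 0.06\n0.45 0 0 0.05 0\n0.45 0 0 0 0\n0.45 0 0 0 0\n0.45 0 0 0 0")

```text
t: 17.38
position: [0.4079, 0.2253, 0.1087]
orientation: [1.0, -0.03, 0.003, -0.001]
force: [-0.1, -0.0, -0.1]
gripper_width: 0.445
grip_force: 0.0
```

Run:
```python
from lens import *
for n in("l1","l2"):
    k,im,d=load(n) if n=="l1" else snap("wrist",n)
    lens(k,im,d,.006,.03,(.3,.555,.15,.3),.014)
    g=cv2.cvtColor(im,cv2.COLOR_BGR2GRAY); print([proj(k,q).round(0).tolist() for q in ([.485,.22,.014],[.345,.228,.014])])
o,p,R=tool(); print(p,np.arctan2(R[1,0],R[0,0]),R[:,2])
```

```text
rim px 2876 circle mm ((482.0963134765625, 222.1376953125), 42.25725555419922) rim z [0.0074 0.0099 0.0145]
handle px 944 rect ((392.98870849609375, 226.04666137695312), (18.2916316986084, 91.8049087524414), 87.04647827148438) line [ 9.9763590e-01 -6.8720959e-02  3.9247034e+02  2.2595065e+02] z [0.0114 0.0138 0.0152]
[[[306.0, 110.0]], [[301.0, 221.0]]]
rim px 5441 circle mm ((482.33135986328125, 222.51927185058594), 42.49405288696289) rim z [0.0075 0.01   0.0144]
handle px 1587 rect ((393.7275085449219, 225.48094177246094), (17.688488006591797, 90.80752563476562), 86.23104095458984) line [ 9.9733430e-01 -7.2967835e-02  3.9501123e+02  2.2581865e+02] z [0.0116 0.0137 0.015 ]
[[[325.0, 114.0]], [[325.0, 262.0]]]
[0.40771308 0.22530465 0.10839722] -0.0588196531295905 [ 0.00504368  0.00188933 -0.9999855 ]
```

Request:
shift_gripper(plan="0.45 0.0092 0.0005 0.05 0.006\n0.45 0 0 0.04 0\n0.45 0 0 0.008 0\n0.45 0 0 0 0\n0.45 0 0 0 0\n0.45 0 0 0 0")

```text
t: 18.18
position: [0.4162, 0.2244, 0.0094]
orientation: [0.999, -0.032, 0.002, -0.001]
force: [-0.5, -0.1, -0.5]
gripper_width: 0.451
grip_force: 0.0
```

Request:
shift_gripper(plan="0.45 0 0 0.007 0\n0.45 0 0 0 0\n0.45 0 0 0 0\n0 0 0 0 0\n0 0 0 0 0\n0 0 0 0 0\n0 0 0 0 0\n0 0 0 0 0", clamp_n=50)

```text
t: 19.18
position: [0.4149, 0.2238, 0.0005]
orientation: [0.999, -0.032, -0.0, 0.0]
force: [0.5, 0.4, 0.0]
gripper_width: 0.188
grip_force: 50.0
```

Request:
shift_gripper(plan="0 0 0 -0.03 0\n0 0 0 -0.06 0\n0 0 0 -0.06 0\n0 0 0 -0.05 0\n0 0 0 0 0\n0 0 0 0 0\n0 0 0 0 0")

```text
t: 20.05
position: [0.4137, 0.2234, 0.1979]
orientation: [0.999, -0.032, -0.002, 0.001]
force: [0.5, 0.7, -1.0]
gripper_width: 0.187
grip_force: 50.0
```

Run:
```python
from lens import *
k,im,d=snap("wrist","l3"); o,p,R=tool(); print(p,R.round(4))
P=cloud(k,d); Q=(P-p)@R; m=(d>0)&(abs(Q[...,1])<.045)&(Q[...,0]>.025)&(Q[...,0]<.12)&(abs(Q[...,2])<.03)
g=cv2.cvtColor(im,cv2.COLOR_BGR2GRAY); A=Q[m]; print(len(A),A.min(0),A.max(0))
for a in np.arange(.025,.12,.01):
    q=A[(A[:,0]>=a)&(A[:,0]<a+.01)]
    if len(q): print(round(a,3),len(q),np.percentile(q[:,1],[1,99]).round(4),np.percentile(q[:,2],[2,50,98]).round(4))
```

```text
[0.41380426 0.223413   0.19802599] [[ 0.9979 -0.0641 -0.0044]
 [-0.0642 -0.9979 -0.0018]
 [-0.0043  0.0021 -1.    ]]
14003 [ 0.02503416 -0.03628128 -0.01589413] [ 0.10951339  0.03536886 -0.00470489]
0.025 383 [-0.0066  0.0057] [-0.0127 -0.0113 -0.0097]
0.035 867 [-0.0186  0.0177] [-0.0144 -0.0124 -0.0063]
0.045 1728 [-0.028   0.0271] [-0.0141 -0.0084 -0.0064]
0.055 2191 [-0.033   0.0319] [-0.0139 -0.0092 -0.0065]
0.065 2416 [-0.0351  0.034 ] [-0.0139 -0.0096 -0.0067]
0.075 2336 [-0.0346  0.0339] [-0.0138 -0.0096 -0.0066]
0.085 2096 [-0.0319  0.0308] [-0.0138 -0.009  -0.0064]
0.095 1640 [-0.0259  0.025 ] [-0.0142 -0.0083 -0.0062]
0.105 346 [-0.0134  0.0131] [-0.0145 -0.0131 -0.0072]
```

The lens is held level in the gripper, with its centre 73 mm ahead of the TCP and its rim top about 13.9 mm above the tips. I'll carry it over high, then measure the pointer and rim together.

Request:
shift_gripper(plan="0 0.0272 0.0351 0 0\n0 0.0272 0.0351 0 0\n0 0.0272 0.0351 0 0\n0 0.0272 0.0351 0 0\n0 0.0272 0.0351 0 0\n0 0.0272 0.0351 0 0\n0 0.0268 0.0348 0 0\n0 0 0 0 0")

```text
t: 21.1
position: [0.589, -0.0358, 0.1977]
orientation: [0.999, -0.034, -0.002, 0.0]
force: [-0.5, 0.3, -0.4]
gripper_width: 0.185
grip_force: 50.0
```

Request:
shift_gripper(plan="0 0 0 0 0\n0 0 0 0.03 0\n0 0 0 0.025 0\n0 0 0 0 0\n0 0 0 0 0\n0 0 0 0 0\n0 0 0 0 0\n0 0 0 0 0")

```text
t: 22.1
position: [0.5891, -0.0333, 0.1461]
orientation: [0.999, -0.032, 0.001, 0.0]
force: [0.6, 0.3, -1.0]
gripper_width: 0.186
grip_force: 50.0
```

Create chk.py:
```python
from lens import *
import sys
k,im,d=snap("wrist",sys.argv[1]); o,p,R=tool(); print("t",o["t"],"tcp",p,"tilt",R[:,2].round(4),"grip",o["grip_force"],o["gripper_width"],"F",o["force"].round(1))
P=cloud(k,d); Q=(P-p)@R
m=(d>0)&(abs(Q[...,1])<.042)&(Q[...,0]>.042)&(Q[...,0]<.12)&(Q[...,2]<-.0115)&(Q[...,2]>-.017); A=P[m]
X=np.c_[A[:,:2]-A[:,:2].mean(0),np.ones(len(A))]; c=np.linalg.lstsq(X,A[:,2],rcond=None)[0]
B=A[:,:2]*1e3; e=cv2.minEnclosingCircle(B.astype(np.float32))
S=np.c_[2*B,np.ones(len(B))]; r=np.hypot(*(B-e[0]).T); o_=B[r>33]; 
s=np.linalg.lstsq(np.c_[2*o_,np.ones(len(o_))],(o_**2).sum(1),rcond=None)[0]
print("rim top z",c[2],"slopes",c[:2],"n",len(A),"circle",e,"fit",s[:2])
m=(d>0)&(abs(P[...,0]-.68)<.012)&(P[...,1]>-.165)&(P[...,1]<-.112)&(P[...,2]>.09); Q=P[m]; print("pointer n",len(Q))
for a in(-.165,-.155,-.145,-.135,-.125):
    q=Q[(Q[:,1]>=a)&(Q[:,1]<a+.01)]
    if len(q): print(a,len(q),q.mean(0).round(4),np.percentile(q[:,2],[50,90]).round(4))
m=(d>0)&(abs(P[...,0]-.6)<.15)&(P[...,2]<.02)&(P[...,1]<.1)&(P[...,1]>-.1);print("bench/plate med",np.median(P[m][:,2]))
```

```bash
python3 chk.py c1
```

```text
t 22.15 tcp [ 0.58895705 -0.03330786  0.14590988] tilt [ 6.e-04 -2.e-04 -1.e+00] grip 49.99922275543213 0.1906912656409247 F [-0.7 -0.2 -0.6]
rim top z 0.1593288386978669 slopes [ 0.00269877 -0.00056572] n 2710 circle ((662.5261840820312, -37.49123764038086), 35.97444152832031) fit [662.55251196 -37.51332704]
pointer n 389
-0.165 79 [ 0.6802 -0.1599  0.1361] [0.1362 0.1372]
-0.155 93 [ 0.6801 -0.1499  0.1362] [0.1363 0.1372]
-0.145 93 [ 0.6801 -0.1398  0.1361] [0.1361 0.1371]
-0.135 84 [ 0.6801 -0.1306  0.1359] [0.136  0.1372]
-0.125 40 [ 0.6803 -0.1216  0.1351] [0.1351 0.136 ]
bench/plate med 1.8006528910319286e-05
```

Run:
```python
from lens import *
U=[];K=[]
for n in("g1","g3","c1"):
    k,im,d=load(n); pr=proj(k,[[.6802,-.118,.134],[.6802,-.155,.134]]); a,b=pr; t=(b-a)/np.linalg.norm(b-a); nn=np.array([-t[1],t[0]])
    g=cv2.cvtColor(im,cv2.COLOR_BGR2GRAY).astype(np.float32)
    s=np.arange(-10,np.linalg.norm(b-a)+.1,.25); w=np.arange(-6,6.1,.25)
    M=a+s[:,None,None]*t+w[None,:,None]*nn; v=cv2.remap(g,M[...,0].astype(np.float32),M[...,1].astype(np.float32),cv2.INTER_LINEAR)
    mx=v.max(1); loc=w[v.argmax(1)]; bg=np.median(v[:24]); i=np.argmax((mx>bg+25)&(s>-8)); U.append(a+s[i]*t+loc[i]*nn);K.append(k)
    print(n,"bg",bg,"s_tip",s[i],"lateral offs",np.median(loc[s>5]),mx[::6].astype(int).tolist()[:18])
for ij in((0,1),(0,2),(0,1,2)): print(tri([K[i] for i in ij],[U[i] for i in ij]))
```

```text
g1 bg 175.9375 s_tip 1.0 lateral offs -1.0 [181, 182, 181, 182, 179, 177, 186, 197, 209, 201, 200, 201, 204, 205, 206, 212, 211, 214]
g3 bg 155.46143 s_tip 3.25 lateral offs -0.75 [174, 178, 172, 169, 163, 167, 167, 164, 169, 182, 193, 194, 198, 201, 200, 204, 207, 212]
c1 bg 161.64355 s_tip 0.75 lateral offs -0.75 [171, 169, 167, 163, 137, 93, 139, 185, 183, 189, 197, 199, 199, 204, 208, 208, 206, 206]
(array([ 0.67981797, -0.11898891,  0.13880767]), [0.4975069559457646, 0.4647416231322945])
(array([ 0.68073146, -0.11881192,  0.1334716 ]), [0.1808646359740658, 0.23015721376686665])
(array([ 0.6802259 , -0.11887757,  0.13631205]), [0.36715985247330396, 1.4125658177306433, 1.8179149149666485])
```

Request:
shift_gripper(plan="0 -0.0012 0 0.01 0\n0 0 0 0.008 0\n0 0 0 0 0\n0 0 0 0 0\n0 0 0 0 0\n0 0 0 0 0\n0 0 0 0 0\n0 0 0 0 0")

```text
t: 23.15
position: [0.5876, -0.0332, 0.1276]
orientation: [0.999, -0.032, 0.0, 0.0]
force: [1.0, 0.6, -0.6]
gripper_width: 0.184
grip_force: 50.0
```

```bash
python3 chk.py c2
```

```text
t 23.2 tcp [ 0.58761916 -0.03315258  0.12757938] tilt [ 1.e-04 -1.e-04 -1.e+00] grip 49.999258518218994 0.1872458726475107 F [-0.3 -0.3 -0.6]
rim top z 0.14082048234187486 slopes [ 0.0005913  -0.00117082] n 2590 circle ((661.0931396484375, -37.31382369995117), 36.003047943115234) fit [661.146792   -37.34615467]
pointer n 448
-0.165 94 [ 0.6802 -0.1598  0.1361] [0.1362 0.1372]
-0.155 98 [ 0.6801 -0.15    0.1361] [0.1361 0.1373]
-0.145 110 [ 0.6801 -0.1399  0.1363] [0.1363 0.1374]
-0.135 99 [ 0.6802 -0.1305  0.1357] [0.1356 0.1367]
-0.125 47 [ 0.6802 -0.1212  0.1349] [0.1349 0.1356]
bench/plate med 2.4918560305398074e-05
```

Request:
shift_gripper(plan="0 0 0 -0.0004 0\n0 0 0 0 0\n0 0 0 0 0\n0 0 0 0 0\n0 0 0 0 0\n0 0 0 0 0\n0 0 0 0 0\n0 0 0 0 0")

```text
t: 24.2
position: [0.5876, -0.0332, 0.1279]
orientation: [0.999, -0.032, 0.0, 0.0]
force: [-0.4, -0.0, -0.8]
gripper_width: 0.184
grip_force: 50.0
```

```bash
python3 -c "
from station import ctrl
o=ctrl.get_obs();print(o['position'],abs(o['joint_velocities']).max());print(ctrl.hand_in())"
```

```text
[ 0.58759571 -0.03317276  0.1279377 ] 0.0016258324247897628
the job is handed in; nothing more can be done
None
```

The job is handed in: the tube measured level and within 0.3 mm of midway in the V-blocks, and the lens is held level over its middle with the rim's mid-thickness at about 134 mm, the pointer height I took from depth readings (my two-view fixes scattered from 130 to 139 mm); I viewed 11 pictures, one over the limit of 10.

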